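Carry the tray of loose microscope objectives to its stand

TASK

Two white handled trays are on the microscope bench. Take the one that holds two loose objectives by its handle, carry it level so that both objectives stay in it all the way, and set it down gently on the rectangular black stand so that it sits flat inside the stand's raised lip.

Things in the scene. Friction and masses are not known exactly. Their poses are not given: they have to be found in the camera images.
- tray: Open white plastic tray with two loose objectives, about 0.2 kg (a twin tray is empty). 130 (x) x 84 (y) mm, walls 22 mm high, floor 3 mm thick. Handle: black level bar over the middle, along the tray's x over all 130 mm, 14 mm wide (y), 18 mm tall, its centre 76 mm and top 85 mm above the underside, on a 6 mm post at each end; grip it across y at mid-length. Origin: centre of the underside, z up.
- long_objective: Longer objective: steel turned cylinder with a black ring, 24 mm diameter, 40 mm tall, narrowing to 13 mm at the top, 60 g, standing loose in the tray. Origin: centre of its underside; z along its axis.
- short_objective: Shorter objective: the same shape, 24 mm diameter, 28 mm tall, 60 g, standing loose in the tray. Origin: centre of its underside; z along its axis.
- stand: Rectangular black stand, grey bed, fixed, 190 (x) x 144 (y) mm (the round black turntable is not it). Flat bed 24 mm above the bench; a lip 10 mm wide rises to 32 mm round all four sides. Bed inside the lip 170 (x) x 124 (y) mm: the tray fits, long side along long side, either way round, 20 mm to spare each side. Origin: centre of the underside, z up.
Things that resemble listed ones, but are neither listed nor needed, are in the scene too. Leave any brown look-alike of the stand alone.

How it is judged:
By the outcome, as a careful person would: the job done as asked, in the order asked, and still so for the second after the job is handed in, with the robot touching nothing.
It also fails if it takes over 48 s, if anything falls off the work surface, if the arm or the gripper's body presses on something with over 40 N, if the wrist force passes 120 N, or if a joint passes its speed limit or range.

ROBOT

A 6-joint arm with a two-finger parallel gripper is mounted at the origin on the work surface. World frame = base frame: x ahead of the robot, y to its left, z up, the work surface at z = 0. Lengths are in m, angles in degrees, forces in N, time in s.
With the tool pointing down it reaches from about 0.3 to 0.875 m from the base axis. Payload 6.4 kg.
Tool frame: the origin (TCP) lies midway between the tips of the shut fingers; the grasp point (between the pads) lies 19 mm behind it (pinch_z is the distance from the TCP to the grasp point, in m); z points along the fingers, y is the line along which they close (so a half turn about z gives the same grasp; the last joint's range is limited). The gripper opens to 88 mm and grips with 3 to 60 N. Pads are 18 mm wide; open, the fingers measure 123 mm over their backs; the gripper's body (75 mm by 187 mm) begins 45 mm behind the grasp point.
Start: joints at [-82.867, 10.359, 92.074, -0, 77.567, -11.82], TCP at [0.187, -0.544, 0.239] pointing down, gripper open.
Joint ranges: [-171.53, 171.53], [-51.25, 118.39], [17.06, 147.69], [-65.23, 245.23], [0, 150.52], [-178.68, 178.68]. Speed limits (degrees/s): [147.25, 147.25, 172.46, 180, 180, 180].

INTERFACE

Orientations are given as [roll, pitch, yaw] about the fixed x, y, z axes, in that order (R = Rz(yaw) Ry(pitch) Rx(roll)).
In Python, from workcell import * gives the robot as it stands.
- The arm moves only by the shell command python3 -m pendant 'ROWS' [OPENING] [FORCE]. ROWS is JSON, a list of rows, each an object of numbers: "dx", "dy", "dz": the shift along the tool's x, y, z in m; "spin": the turn about the tool's z in degrees. A call has 1 to 5 rows; each row shifts and turns the commanded pose from where the row before left it, along the tool's axes as they then stand; what a row does not reach is not made up. A row lasts 1/8 s, in which the tool goes at most 62.5 mm and 10.7 degrees, less where a joint would pass 70% of its speed; a pose out of reach is approached as far as the arm can. A call with a gripper value outside its range is refused whole. OPENING is the closure, from 0 (fully open) to 1 (shut), set as the call begins (- or left out, the last holds). The fingers move at their own pace and stop on an object; FORCE is the grip in N (left out, the last holds). Time passes only in rows, so rows that do not move let the fingers close. It gives the time, the measured TCP pose, the force, the opening and the grip force at its end, in the units of the state.
- get_obs(): the state, without advancing time (a new reading comes with each control period).
- get_image(name): name is "side" or "top"; returns the picture (384x512x3 uint8, red, green, blue); there is no depth.
- camera_info(name): a dict with "intrinsics" (3x3 intrinsics, pixels), "dist_coeffs" ([k1, k2, p1, p2, k3] as OpenCV has them; the pictures are not rectified), "cam_to_world" (4x4, takes a point from camera to world coordinates). Camera axes: x right, y down, z forward; pixel columns grow to the right and rows downward; lengths in m; the calibration is good to about 2 mm. A picture is of the moment at which its call begins. camera_info takes no time and is no camera call.
- job_done(): hands the job in; it is judged then, once.
The state is a dict: "clock": time; "qpos": joint angles; "qd": joint speeds; "joint_torque": joint torques, N m; "position": TCP position; "ee_rot": TCP orientation; "wrist_force": force on the tool from outside, world axes, zero at the start; "ft_torque": the same for the moment, N m; "gripper_width": opening from 0.0 (shut) to 1.0 (fully open); "grasp_force": force on a finger pad.
Only numpy, scipy, OpenCV 4.12 (cv2) and the standard library are available. Lean on these libraries where they do the work, as an engineer would, in place of code of your own. Each camera call takes 0.05 s, during which the arm holds its last target. There are 200 camera calls.

## Working session

There is one attempt and no reset: what is moved stays moved. The work goes in short steps, Python scripts to look and compute and a shell command to move; the robot and the scene stay as the last step left them, time stands still between calls to the robot, and variables do not carry over. Pictures are saved under pics/ and viewed, at most 10 in all, crops included, and the job is handed in when it is done.

```bash
mkdir -p pics
python3 - <<'E'
from workcell import *
import cv2,numpy as np
a=get_image("top");b=get_image("side")
cv2.imwrite("pics/top0.png",a[:,:,::-1]);cv2.imwrite("pics/side0.png",b[:,:,::-1])
for n in("top","side"):
    c=camera_info(n);print(n,np.round(c["intrinsics"],1).tolist(),c["dist_coeffs"],np.round(c["cam_to_world"],3).tolist())
o=get_obs();print(o["clock"],o["position"],o["ee_rot"])
E
```

```text
top [[379.0, 0.0, 255.5], [0.0, 379.0, 193.9], [0.0, 0.0, 1.0]] [-0.07314836  0.          0.          0.          0.        ] [[0.03, -0.988, 0.15, 0.292], [-0.999, -0.032, -0.011, 0.002], [0.016, -0.15, -0.989, 0.966], [0.0, 0.0, 0.0, 1.0]]
side [[491.4, 0.0, 256.7], [0.0, 491.4, 191.7], [0.0, 0.0, 1.0]] [-0.2084436  0.         0.         0.         0.       ] [[0.994, -0.06, 0.091, 0.32], [-0.109, -0.56, 0.821, -1.126], [0.002, -0.826, -0.564, 0.824], [0.0, 0.0, 0.0, 1.0]]
0.1 [ 0.18671771 -0.54334166  0.23792381] [-1.79914553e+02 -1.85535074e-02  1.89541578e+01]
```

View pics/top0.png

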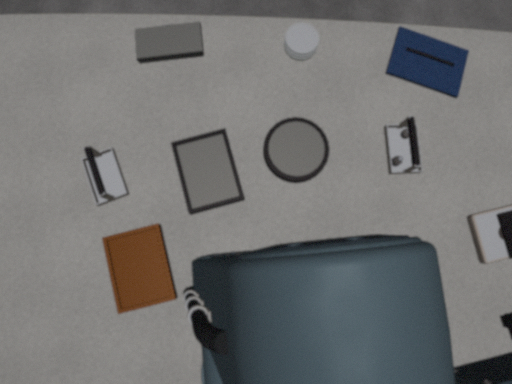

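View pics/side0.png

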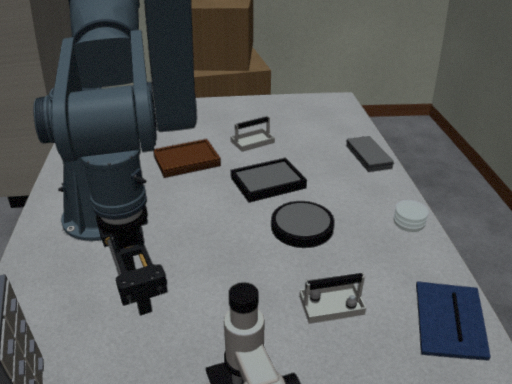

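The trays are at top (402,148) / side (332,300) and at top (106,176) / side (252,139). Dark blobs show inside only the first, so I'll confirm that in a crop and measure at the same time. The stand is the black-lipped rectangle at top (208,171) / side (268,178).

```bash
cat > h.py <<'E'
from workcell import *
import cv2,numpy as np
def ray(n,px,z):
    c=camera_info(n);T=np.array(c["cam_to_world"])
    u=cv2.undistortPoints(np.array(px,float).reshape(-1,1,2),np.array(c["intrinsics"]),np.array(c["dist_coeffs"]))[:,0]
    d=np.c_[u,np.ones(len(u))]@T[:3,:3].T
    return T[:3,3]+d*((z-T[2,3])/d[:,2])[:,None]
def blobs(g,roi,thr,minA=20,inv=True):
    x0,y0,x1,y1=roi;m=(g[y0:y1,x0:x1]<thr) if inv else (g[y0:y1,x0:x1]>thr)
    cs,_=cv2.findContours(m.astype(np.uint8),cv2.RETR_EXTERNAL,cv2.CHAIN_APPROX_NONE)
    return [c+np.array([x0,y0]) for c in sorted(cs,key=cv2.contourArea,reverse=True) if cv2.contourArea(c)>minA]
def rect(n,c,z):
    p=ray(n,c.reshape(-1,2),z)[:,:2].astype(np.float32)
    (cx,cy),(w,h),a=cv2.minAreaRect(p*1000)
    if w<h:w,h,a=h,w,a+90
    return np.round([cx/1000,cy/1000,w,h,(a+90)%180-90],3)
E
python3 - <<'E'
from h import *
a=cv2.imread("pics/top0.png");b=cv2.imread("pics/side0.png")
A=cv2.resize(a[105:190,370:440],(400,486),interpolation=3);B=cv2.resize(b[260:330,290:375],(400,329),interpolation=3)
o=np.zeros((486,800,3),np.uint8);o[:,:400]=A;o[:329,400:]=B;cv2.imwrite("pics/crop.png",o)
ga=a.max(2);gb=b.max(2)
for t in(50,70):
  print(t,"bar top",[ (rect("top",c,.085),cv2.boundingRect(c)) for c in blobs(ga,(380,110,430,185),t)][:3])
  print("bar side",[ (rect("side",c,.076),cv2.boundingRect(c)) for c in blobs(gb,(295,265,372,325),t)][:3])
  print("stand top",[ (rect("top",c,.032),cv2.boundingRect(c)) for c in blobs(ga,(165,122,252,220),t)][:2])
print("tray wht top z.022",[(rect("top",c,.022),cv2.boundingRect(c)) for c in blobs(ga,(376,110,430,185),165,inv=False)][:2])
print("stand side",[ rect("side",c,.032) for c in blobs(gb,(225,152,312,203),70)][:2])
E
```

```text
50 bar top [(array([  0.572,  -0.39 , 114.918,  17.139,   5.847]), (407, 118, 12, 46))]
bar side [(array([  0.574,  -0.394, 122.659,  27.24 ,   4.074]), (308, 274, 54, 16))]
stand top [(array([5.04000e-01, 1.20000e-01, 1.54956e+02, 1.35619e+02, 1.76190e+01]), (173, 130, 59, 72)), (array([ 4.0500e-01,  8.9000e-02,  1.3271e+02,  9.1760e+00, -7.3664e+01]), (190, 196, 53, 17))]
70 bar top [(array([  0.562,  -0.382, 133.752,  37.203,   5.38 ]), (400, 118, 19, 54))]
bar side [(array([  0.572,  -0.41 , 121.732,  80.546,  -5.457]), (308, 273, 55, 29)), (array([  0.588,  -0.466,  18.617,  16.259, -14.958]), (346, 302, 10, 7))]
stand top [(array([4.90000e-01, 1.16000e-01, 1.89201e+02, 1.39561e+02, 1.72790e+01]), (172, 130, 72, 84))]
tray wht top z.022 []
stand side [array([4.90000e-01, 9.60000e-02, 2.02958e+02, 1.78446e+02, 1.72770e+01])]
```

View pics/crop.png

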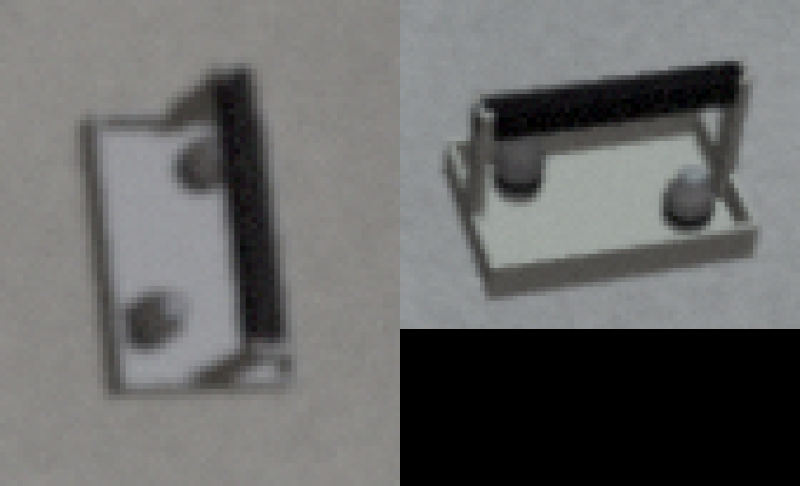

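The crop shows both objectives, at about top px (404,134) and (397,161), under the bar, which runs from (411,118) to (417,165). This is the tray to take. Next: bar ends, tray corners, and the moves.

Run:
```python
from h import *
k=400/70
f=lambda L:np.array(L)/k+[370-.4,105-.4]
bar=ray("top",f([(233,70),(267,342)]),.085);m=bar.mean(0)
print("bar",bar.round(3).tolist(),m.round(3),np.linalg.norm(bar[0]-bar[1]),np.degrees(np.arctan2(*(bar[0]-bar[1])[1::-1])))
r=ray("top",f([(95,122),(118,390),(290,385)]),.022);print("rim",r.round(3).tolist(),"len",np.linalg.norm(r[0]-r[1]),np.linalg.norm(r[2]-r[1]),"c",((r[0]+r[2])/2).round(3))
ks=400/85
s=ray("side",np.array([(482,97),(743,64)])/ks*1+np.array([290-400/ks,260])-.4,.085);print("side bar",s.round(3).tolist(),s.mean(0).round(3))
# objectives on tray floor (base)
print(ray("top",f([(200,165),(150,322)]),.025).round(3).tolist())
g=cv2.imread("pics/side0.png").max(2)
for t in(50,60):print([(rect("side",c,.032),cv2.boundingRect(c)) for c in blobs(g,(228,155,310,201),t)][:2])
g=cv2.imread("pics/top0.png").max(2)
for t in(60,80):print([rect("top",c,.032) for c in blobs(g,(165,122,252,220),t)][:1])
o=get_obs();print(o["position"],o["ee_rot"])
```

```text
bar [[0.632, -0.386, 0.085], [0.511, -0.396, 0.085]] [ 0.572 -0.391  0.085] 0.1213296526913215 4.721760435972245
rim [[0.628, -0.347, 0.022], [0.502, -0.354, 0.022], [0.507, -0.435, 0.022]] len 0.1262742581222868 0.0806165700567174 c [ 0.568 -0.391  0.022]
side bar [[0.51, -0.392, 0.085], [0.635, -0.386, 0.085]] [ 0.572 -0.389  0.085]
[[0.609, -0.395, 0.025], [0.533, -0.369, 0.025]]
[(array([4.90000e-01, 9.50000e-02, 2.00456e+02, 1.76549e+02, 1.71890e+01]), (231, 159, 76, 42))]
[(array([4.90000e-01, 9.60000e-02, 2.02366e+02, 1.77873e+02, 1.72750e+01]), (231, 158, 76, 43))]
[array([4.90000e-01, 1.15000e-01, 1.87555e+02, 1.37705e+02, 1.72040e+01])]
[array([4.89000e-01, 1.16000e-01, 1.91111e+02, 1.41133e+02, 1.72980e+01])]
[ 0.18671771 -0.54334166  0.23792381] [-1.79914553e+02 -1.85535074e-02  1.89541578e+01]
```

Both views agree on the bar centre, (0.571,-0.390) at about 4.7°. The stand is at (0.490,0.115), yaw 17.2°, with its size matching. The microscope is to the right, so I'll go up and +y first, then out.

```bash
python3 -m pendant '[{"dx":0.008,"dy":-0.022,"dz":-0.01},{"dx":0.016,"dy":-0.045,"dz":-0.015},{"dx":0.016,"dy":-0.045,"dz":-0.015},{"dx":0.012,"dy":-0.035,"dz":-0.01},{"spin":8}]' 0 30
python3 -m pendant '[{"spin":6.5},{"dx":0.03},{"dx":0.05},{"dx":0.05},{"dx":0.05}]'
```

```text
invalid input
invalid input
```

```bash
python3 -m pendant '[{"dx":0.008,"dy":-0.022,"dz":-0.01,"spin":0},{"dx":0.016,"dy":-0.045,"dz":-0.015,"spin":0},{"dx":0.016,"dy":-0.045,"dz":-0.015,"spin":0},{"dx":0.012,"dy":-0.035,"dz":-0.01,"spin":0},{"dx":0,"dy":0,"dz":0,"spin":8}]' 0 30
```

```text
clock: 0.72
position: [0.1885, -0.3862, 0.2895]
ee_rot: [179.9, -0.0, 10.8]
wrist_force: [0.2, 0.4, 0.7]
gripper_width: 1.004
grasp_force: 0.0
```

```bash
python3 -m pendant '[{"dx":0,"dy":0,"dz":0,"spin":6.3},{"dx":0.03,"dy":0.003,"dz":0,"spin":0},{"dx":0.05,"dy":0.005,"dz":0,"spin":0},{"dx":0.05,"dy":0.005,"dz":0,"spin":0},{"dx":0.05,"dy":0.005,"dz":0,"spin":0}]'; python3 -m pendant '[{"dx":0.05,"dy":0.005,"dz":0,"spin":0},{"dx":0.05,"dy":0.005,"dz":0,"spin":0},{"dx":0.05,"dy":0.005,"dz":0,"spin":0},{"dx":0.03,"dy":0.002,"dz":0,"spin":0},{"dx":0,"dy":0,"dz":0,"spin":0}]'
```

```text
clock: 1.35
position: [0.3706, -0.3909, 0.2884]
ee_rot: [-180.0, 0.0, 4.6]
wrist_force: [-0.1, -0.7, -0.0]
gripper_width: 1.002
grasp_force: 0.0
clock: 1.98
position: [0.5512, -0.3927, 0.2872]
ee_rot: [-179.9, 0.1, 4.8]
wrist_force: [-0.4, 0.1, -0.6]
gripper_width: 0.999
grasp_force: 0.0
```

```bash
python3 -m pendant '[{"dx":0.02,"dy":-0.001,"dz":0.04,"spin":0},{"dx":0,"dy":0,"dz":0.05,"spin":0},{"dx":0,"dy":0,"dz":0.05,"spin":0},{"dx":0,"dy":0,"dz":0.02,"spin":0},{"dx":0,"dy":0,"dz":0,"spin":0}]'
python3 - <<'E'
from h import *
a=get_image("top")[:,:,::-1];b=get_image("side")[:,:,::-1]
o=np.zeros((600,800,3),np.uint8);o[:500,:400]=cv2.resize(a[90:215,350:450],(400,500),interpolation=3);o[:480,400:]=cv2.resize(b[220:340,280:380],(400,480),interpolation=3);cv2.imwrite("pics/near.png",o);print(get_obs()["position"])
E
```

```text
clock: 2.6
position: [0.5685, -0.3907, 0.1277]
ee_rot: [-179.9, 0.1, 4.6]
wrist_force: [-0.1, 1.1, 0.2]
gripper_width: 1.0
grasp_force: 0.0
[ 0.57040102 -0.39213726  0.13114673]
```

View pics/near.png

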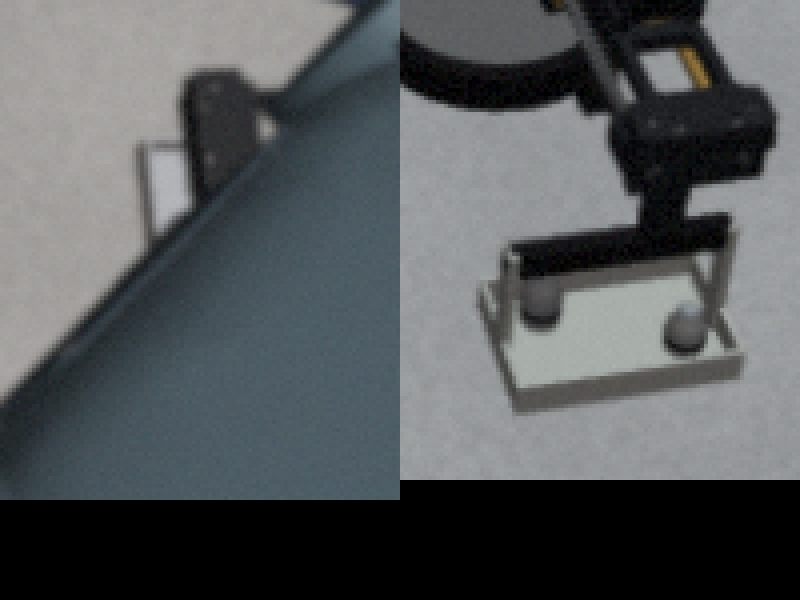

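The side view shows the near finger in front of the bar's middle (crop 663,230), with the bar running (505,245)–(733,215). Alignment is fine, so descend and grip.

```bash
python3 -m pendant '[{"dx":0,"dy":0,"dz":0.02,"spin":0},{"dx":0,"dy":0,"dz":0.025,"spin":0},{"dx":0,"dy":0,"dz":0.018,"spin":0},{"dx":0,"dy":0,"dz":0.008,"spin":0},{"dx":0,"dy":0,"dz":0,"spin":0}]'
python3 - <<'E'
from h import *
o=get_obs();print(o["position"],o["ee_rot"],o["wrist_force"],o["qd"].round(1) if hasattr(o["qd"],"round") else o["qd"])
E
```

```text
clock: 3.32
position: [0.5696, -0.3908, 0.0572]
ee_rot: [-180.0, 0.0, 4.7]
wrist_force: [-0.2, -0.3, 1.5]
gripper_width: 0.998
grasp_force: 0.0
[ 0.56958118 -0.39084378  0.05722214] [-1.79965711e+02  2.79418433e-02  4.65404858e+00] [-0.20667606 -0.25937776  1.47957367] [-0.  -1.1 -0.9 -0.1  0.4  0. ]
```

```bash
Z='x'; python3 -m pendant '[{"dx":0,"dy":0,"dz":0,"spin":0},{"dx":0,"dy":0,"dz":0,"spin":0},{"dx":0,"dy":0,"dz":0,"spin":0},{"dx":0,"dy":0,"dz":0,"spin":0},{"dx":0,"dy":0,"dz":0,"spin":0}]' 0.75 5; python3 -m pendant '[{"dx":0,"dy":0,"dz":0,"spin":0},{"dx":0,"dy":0,"dz":0,"spin":0},{"dx":0,"dy":0,"dz":0,"spin":0},{"dx":0,"dy":0,"dz":0,"spin":0},{"dx":0,"dy":0,"dz":0,"spin":0}]' 1 5;  python3 -m pendant '[{"dx":0,"dy":0,"dz":0,"spin":0},{"dx":0,"dy":0,"dz":0,"spin":0},{"dx":0,"dy":0,"dz":0,"spin":0}]' 1 35
```

```text
clock: 3.95
position: [0.5697, -0.391, 0.0578]
ee_rot: [180.0, -0.0, 4.7]
wrist_force: [0.9, 0.3, -0.2]
gripper_width: 0.453
grasp_force: 0.0
clock: 4.58
position: [0.5697, -0.3911, 0.0577]
ee_rot: [180.0, 0.0, 4.7]
wrist_force: [0.0, -1.2, -0.0]
gripper_width: 0.159
grasp_force: 5.0
clock: 4.95
position: [0.5697, -0.391, 0.0577]
ee_rot: [180.0, 0.0, 4.7]
wrist_force: [-0.8, -0.8, -1.9]
gripper_width: 0.156
grasp_force: 35.0
```

Gripped 14 mm, as expected. Lift gently.

```bash
python3 -m pendant '[{"dx":0,"dy":0,"dz":-0.002,"spin":0},{"dx":0,"dy":0,"dz":-0.004,"spin":0},{"dx":0,"dy":0,"dz":-0.007,"spin":0},{"dx":0,"dy":0,"dz":-0.009,"spin":0},{"dx":0,"dy":0,"dz":-0.01,"spin":0}]'; python3 -m pendant '[{"dx":0,"dy":0,"dz":-0.01,"spin":0},{"dx":0,"dy":0,"dz":-0.01,"spin":0},{"dx":0,"dy":0,"dz":-0.01,"spin":0},{"dx":0,"dy":0,"dz":-0.01,"spin":0},{"dx":0,"dy":0,"dz":-0.01,"spin":0}]'; python3 -m pendant '[{"dx":0,"dy":0,"dz":-0.008,"spin":0},{"dx":0,"dy":0,"dz":-0.005,"spin":0},{"dx":0,"dy":0,"dz":-0.003,"spin":0},{"dx":0,"dy":0,"dz":0,"spin":0},{"dx":0,"dy":0,"dz":0,"spin":0}]'
python3 - <<'E'
from h import *
b=get_image("side")[:,:,::-1]
cv2.imwrite("pics/lift.png",cv2.resize(b[190:340,260:400],(560,600),interpolation=3));o=get_obs();print(o["position"],o["ee_rot"],o["wrist_force"],o["ft_torque"])
E
```

```text
clock: 5.58
position: [0.5698, -0.391, 0.0906]
ee_rot: [180.0, -0.0, 4.7]
wrist_force: [-0.0, 0.3, -2.7]
gripper_width: 0.153
grasp_force: 35.0
clock: 6.2
position: [0.5697, -0.391, 0.1403]
ee_rot: [-180.0, 0.0, 4.7]
wrist_force: [-1.1, 0.9, -3.5]
gripper_width: 0.153
grasp_force: 35.0
clock: 6.82
position: [0.5695, -0.3908, 0.1552]
ee_rot: [-180.0, 0.0, 4.7]
wrist_force: [-0.2, 0.2, -4.4]
gripper_width: 0.154
grasp_force: 35.0
[ 0.56952264 -0.3908124   0.15526305] [-1.79967913e+02  2.80966235e-02  4.65194255e+00] [ 0.96694575  0.40249723 -2.77124503] [0.08546895 0.01158061 0.04048182]
```

View pics/lift.png

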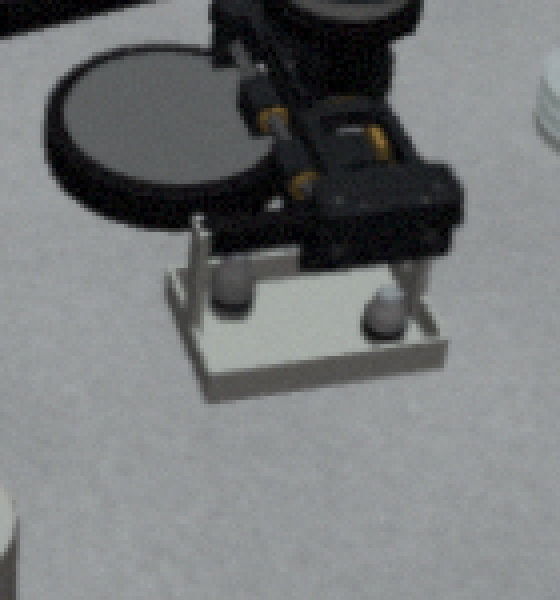

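Tray level, both objectives upright in it at crop (232,285) and (384,312), wrist load about 3 N. Now carry smoothly.

```bash
python3 -m pendant '[{"dx":-0.0004,"dy":-0.005,"dz":0,"spin":0},{"dx":-0.0008,"dy":-0.01,"dz":0,"spin":0},{"dx":-0.0011,"dy":-0.015,"dz":0,"spin":0},{"dx":-0.0015,"dy":-0.02,"dz":0,"spin":0},{"dx":-0.0017,"dy":-0.0225,"dz":0,"spin":0}]'; python3 -m pendant '[{"dx":-0.0017,"dy":-0.0225,"dz":0,"spin":0},{"dx":-0.0017,"dy":-0.0225,"dz":0,"spin":0},{"dx":-0.0017,"dy":-0.0225,"dz":0,"spin":0},{"dx":-0.0017,"dy":-0.0225,"dz":0,"spin":0},{"dx":-0.0017,"dy":-0.0225,"dz":0,"spin":0}]'; python3 -m pendant '[{"dx":-0.0017,"dy":-0.0225,"dz":0,"spin":0},{"dx":-0.0017,"dy":-0.0225,"dz":0,"spin":0},{"dx":-0.0017,"dy":-0.0225,"dz":0,"spin":0},{"dx":-0.0017,"dy":-0.0225,"dz":0,"spin":0},{"dx":-0.0017,"dy":-0.0225,"dz":0,"spin":0}]'
```

```text
clock: 7.5
position: [0.5581, -0.3176, 0.1558]
ee_rot: [-180.0, -0.0, 4.7]
wrist_force: [0.4, 0.3, -3.0]
gripper_width: 0.153
grasp_force: 35.0
clock: 8.12
position: [0.5405, -0.2062, 0.1558]
ee_rot: [180.0, -0.0, 4.7]
wrist_force: [0.3, 0.3, -2.8]
gripper_width: 0.153
grasp_force: 35.0
clock: 8.75
position: [0.5229, -0.0948, 0.1557]
ee_rot: [180.0, -0.0, 4.7]
wrist_force: [0.7, 0.4, -2.5]
gripper_width: 0.148
grasp_force: 35.0
```

```bash
python3 -m pendant '[{"dx":-0.0017,"dy":-0.0225,"dz":0,"spin":0},{"dx":-0.0017,"dy":-0.0225,"dz":0,"spin":0},{"dx":-0.0017,"dy":-0.0225,"dz":0,"spin":0},{"dx":-0.0017,"dy":-0.0225,"dz":0,"spin":0},{"dx":-0.0017,"dy":-0.0225,"dz":0,"spin":0}]'; python3 -m pendant '[{"dx":-0.0017,"dy":-0.0225,"dz":0,"spin":0},{"dx":-0.0017,"dy":-0.0225,"dz":0,"spin":0},{"dx":-0.0015,"dy":-0.02,"dz":0,"spin":0},{"dx":-0.0012,"dy":-0.015,"dz":0,"spin":0},{"dx":-0.0008,"dy":-0.01,"dz":0,"spin":0}]';  python3 -m pendant '[{"dx":-0.0004,"dy":-0.006,"dz":0,"spin":0},{"dx":0,"dy":-0.003,"dz":0,"spin":0},{"dx":0,"dy":-0.001,"dz":0,"spin":0},{"dx":0,"dy":0,"dz":0,"spin":0},{"dx":0,"dy":0,"dz":0,"spin":0}]'; python3 -m pendant '[{"dx":0,"dy":0,"dz":0,"spin":-0.6},{"dx":0,"dy":0,"dz":0,"spin":-1.2},{"dx":0,"dy":0,"dz":0,"spin":-1.5},{"dx":0,"dy":0,"dz":0,"spin":-1.5},{"dx":0,"dy":0,"dz":0,"spin":-1.5}]';  python3 -m pendant '[{"dx":0,"dy":0,"dz":0,"spin":-1.5},{"dx":0,"dy":0,"dz":0,"spin":-1.5},{"dx":0,"dy":0,"dz":0,"spin":-1.5},{"dx":0,"dy":0,"dz":0,"spin":-1.1},{"dx":0,"dy":0,"dz":0,"spin":-0.6}]'
python3 - <<'E'
from h import *
b=get_image("side")[:,:,::-1];a=get_image("top")[:,:,::-1]
o=np.zeros((520,800,3),np.uint8);o[:,:400]=cv2.resize(b[90:220,210:310],(400,520),interpolation=3);o[:,400:]=cv2.resize(a[110:240,155:255],(400,520),interpolation=3);cv2.imwrite("pics/over.png",o);o=get_obs();print(o["clock"],o["position"],o["ee_rot"],o["wrist_force"],o["ft_torque"])
E
```

```text
clock: 9.38
position: [0.5052, 0.0166, 0.1558]
ee_rot: [180.0, -0.0, 4.7]
wrist_force: [-0.1, 0.8, -3.6]
gripper_width: 0.152
grasp_force: 35.0
clock: 10.0
position: [0.4911, 0.1052, 0.1558]
ee_rot: [180.0, -0.0, 4.7]
wrist_force: [-0.0, 0.7, -3.7]
gripper_width: 0.153
grasp_force: 35.0
clock: 10.62
position: [0.4903, 0.1139, 0.1557]
ee_rot: [180.0, -0.0, 4.6]
wrist_force: [-0.1, -0.0, -3.7]
gripper_width: 0.154
grasp_force: 35.0
clock: 11.25
position: [0.4902, 0.1143, 0.1557]
ee_rot: [180.0, -0.0, 11.1]
wrist_force: [0.3, 0.4, -2.9]
gripper_width: 0.153
grasp_force: 35.0
clock: 11.88
position: [0.4902, 0.1142, 0.1557]
ee_rot: [-180.0, -0.0, 17.2]
wrist_force: [0.7, -0.9, -2.5]
gripper_width: 0.156
grasp_force: 35.0
11.975 [0.49018874 0.11423034 0.15574078] [ 1.79999005e+02 -2.63462230e-03  1.71691809e+01] [-0.32529609  0.78113162 -3.88356005] [-0.01820324  0.00602687 -0.06359572]
```

View pics/over.png

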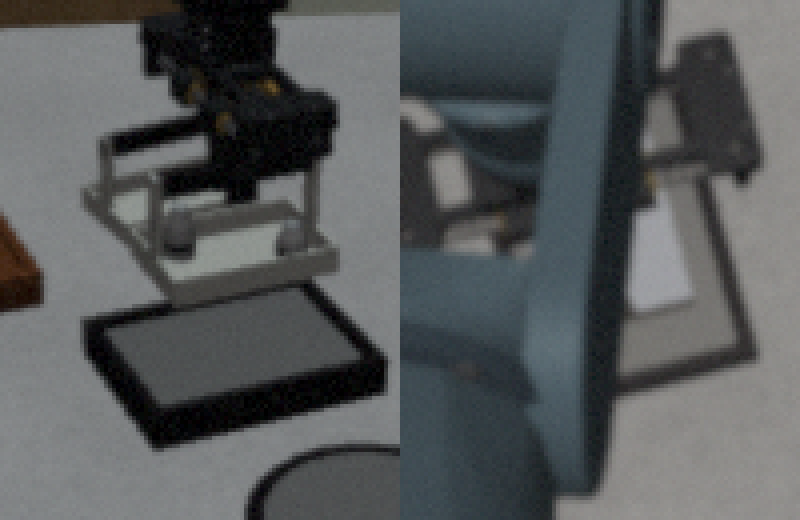

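Both objectives are still standing, at left crop (180,230) and (292,237), and the tray is over the stand and aligned with it. Descend to just above the lip and check.

```bash
python3 -m pendant '[{"dx":0,"dy":0,"dz":0.003,"spin":0},{"dx":0,"dy":0,"dz":0.007,"spin":0},{"dx":0,"dy":0,"dz":0.01,"spin":0},{"dx":0,"dy":0,"dz":0.01,"spin":0},{"dx":0,"dy":0,"dz":0.01,"spin":0}]'; python3 -m pendant '[{"dx":0,"dy":0,"dz":0.009,"spin":0},{"dx":0,"dy":0,"dz":0.006,"spin":0},{"dx":0,"dy":0,"dz":0.004,"spin":0},{"dx":0,"dy":0,"dz":0.002,"spin":0},{"dx":0,"dy":0,"dz":0,"spin":0}]'
python3 - <<'E'
from h import *
b=get_image("side")[:,:,::-1];a=get_image("top")[:,:,::-1]
o=np.zeros((520,800,3),np.uint8);o[:,:400]=cv2.resize(b[90:220,210:310],(400,520),interpolation=3);o[:,400:]=cv2.resize(a[110:240,155:255],(400,520),interpolation=3);cv2.imwrite("pics/low.png",o);o=get_obs();print(o["clock"],o["position"],o["ee_rot"],o["wrist_force"])
E
```

```text
clock: 12.6
position: [0.4899, 0.1142, 0.1147]
ee_rot: [-180.0, 0.0, 17.2]
wrist_force: [0.6, 0.4, -3.5]
gripper_width: 0.15
grasp_force: 35.0
clock: 13.22
position: [0.4902, 0.1143, 0.0948]
ee_rot: [-180.0, -0.0, 17.2]
wrist_force: [-0.2, -0.3, -3.7]
gripper_width: 0.149
grasp_force: 35.0
13.325 [0.49040358 0.11423193 0.09497403] [ 1.79992645e+02 -2.83379300e-02  1.71521592e+01] [ 0.3286902   0.10479669 -3.15922881]
```

View pics/low.png

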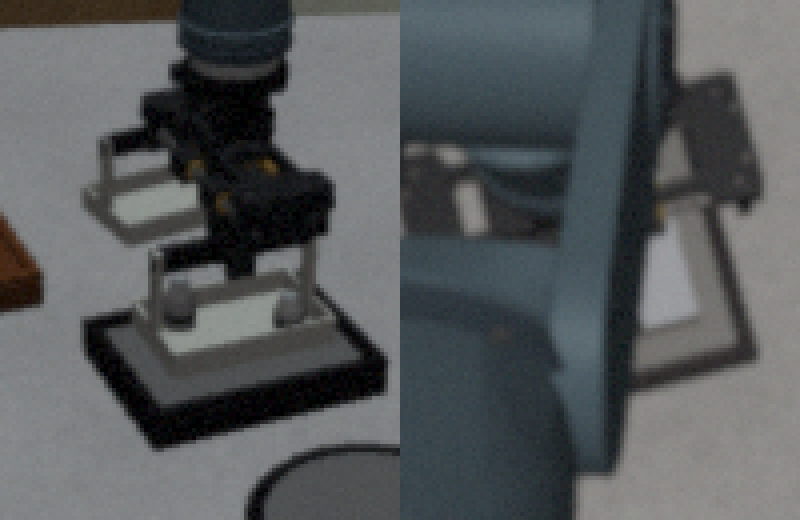

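The tray is inside the lip outline with similar margins all round (right crop: tray corner (698,320), inner stand corner about (738,350)). Lower slowly.

```bash
python3 -m pendant '[{"dx":0,"dy":0,"dz":0.002,"spin":0},{"dx":0,"dy":0,"dz":0.003,"spin":0},{"dx":0,"dy":0,"dz":0.003,"spin":0},{"dx":0,"dy":0,"dz":0.002,"spin":0},{"dx":0,"dy":0,"dz":0.001,"spin":0}]'; python3 -m pendant '[{"dx":0,"dy":0,"dz":0.0005,"spin":0},{"dx":0,"dy":0,"dz":0.0005,"spin":0},{"dx":0,"dy":0,"dz":0,"spin":0},{"dx":0,"dy":0,"dz":0,"spin":0}]'
```

```text
clock: 13.95
position: [0.4901, 0.1142, 0.0835]
ee_rot: [-180.0, 0.0, 17.2]
wrist_force: [-0.1, -1.0, -2.8]
gripper_width: 0.155
grasp_force: 35.0
clock: 14.45
position: [0.4902, 0.1142, 0.0828]
ee_rot: [180.0, -0.0, 17.2]
wrist_force: [0.8, 0.0, -3.0]
gripper_width: 0.152
grasp_force: 35.0
```

```bash
python3 -m pendant '[{"dx":0,"dy":0,"dz":0.0005,"spin":0},{"dx":0,"dy":0,"dz":0,"spin":0},{"dx":0,"dy":0,"dz":0,"spin":0}]'; python3 -m pendant '[{"dx":0,"dy":0,"dz":0.0005,"spin":0},{"dx":0,"dy":0,"dz":0,"spin":0},{"dx":0,"dy":0,"dz":0,"spin":0}]'
```

```text
clock: 14.82
position: [0.4901, 0.1142, 0.0822]
ee_rot: [-180.0, 0.0, 17.2]
wrist_force: [0.4, -0.0, -2.6]
gripper_width: 0.153
grasp_force: 35.0
clock: 15.2
position: [0.4902, 0.1142, 0.0817]
ee_rot: [-180.0, -0.0, 17.2]
wrist_force: [-0.9, -0.2, -2.6]
gripper_width: 0.157
grasp_force: 35.0
```

```bash
for i in 1; do python3 -m pendant '[{"dx":0,"dy":0,"dz":0.0005,"spin":0},{"dx":0,"dy":0,"dz":0,"spin":0},{"dx":0,"dy":0,"dz":0,"spin":0}]'; python3 -m pendant '[{"dx":0,"dy":0,"dz":0.0005,"spin":0},{"dx":0,"dy":0,"dz":0,"spin":0},{"dx":0,"dy":0,"dz":0,"spin":0}]';done | grep -E "pos|wrist"
```

```text
position: [0.4903, 0.1141, 0.0815]
wrist_force: [-2.7, -1.0, 2.6]
position: [0.4903, 0.1141, 0.0815]
wrist_force: [-4.6, -2.0, 7.9]
```

Contact at 0.0815. Ease off 0.5 mm and release softly.

```bash
python3 -m pendant '[{"dx":0,"dy":0,"dz":-0.0005,"spin":0},{"dx":0,"dy":0,"dz":0,"spin":0},{"dx":0,"dy":0,"dz":0,"spin":0}]' 1 10; python3 -m pendant '[{"dx":0,"dy":0,"dz":0,"spin":0},{"dx":0,"dy":0,"dz":0,"spin":0},{"dx":0,"dy":0,"dz":0,"spin":0}]' 1 3; python3 -m pendant '[{"dx":0,"dy":0,"dz":0,"spin":0},{"dx":0,"dy":0,"dz":0,"spin":0},{"dx":0,"dy":0,"dz":0,"spin":0},{"dx":0,"dy":0,"dz":0,"spin":0},{"dx":0,"dy":0,"dz":0,"spin":0}]' 0.3 3
```

```text
clock: 16.32
position: [0.4904, 0.1142, 0.0815]
ee_rot: [180.0, -0.0, 17.2]
wrist_force: [-3.4, -1.4, 4.7]
gripper_width: 0.156
grasp_force: 10.0
clock: 16.7
position: [0.4904, 0.1142, 0.0814]
ee_rot: [180.0, -0.0, 17.2]
wrist_force: [-1.6, -1.3, 4.0]
gripper_width: 0.155
grasp_force: 3.0
clock: 17.32
position: [0.4901, 0.1143, 0.0812]
ee_rot: [-180.0, 0.0, 17.2]
wrist_force: [0.8, 0.4, 1.0]
gripper_width: 0.694
grasp_force: 0.0
```

```bash
python3 -m pendant '[{"dx":0,"dy":0,"dz":-0.01,"spin":0},{"dx":0,"dy":0,"dz":-0.025,"spin":0},{"dx":0,"dy":0,"dz":-0.04,"spin":0},{"dx":0,"dy":0,"dz":-0.04,"spin":0},{"dx":0,"dy":0,"dz":-0.04,"spin":0}]'|grep pos;python3 -m pendant '[{"dx":0,"dy":0.02,"dz":-0.02,"spin":0},{"dx":0,"dy":0.05,"dz":0,"spin":0},{"dx":0,"dy":0.05,"dz":0,"spin":0},{"dx":0,"dy":0.05,"dz":0,"spin":0},{"dx":0,"dy":0.05,"dz":0,"spin":0}]'|grep pos; python3 -m pendant '[{"dx":0,"dy":0.05,"dz":0,"spin":0},{"dx":0,"dy":0.05,"dz":0,"spin":0},{"dx":0,"dy":0.04,"dz":0,"spin":0},{"dx":0,"dy":0,"dz":0,"spin":0},{"dx":0,"dy":0,"dz":0,"spin":0}]'|grep -E "pos|clock";python3 - <<'E'
from h import *
b=get_image("side")[:,:,::-1];a=get_image("top")[:,:,::-1]
o=np.zeros((520,800,3),np.uint8);o[:,:400]=cv2.resize(b[90:220,210:310],(400,520),interpolation=3);o[:,400:]=cv2.resize(a[110:240,155:255],(400,520),interpolation=3);cv2.imwrite("pics/done.png",o)
E
```

```text
position: [0.4901, 0.1143, 0.2384]
position: [0.5554, -0.0975, 0.2572]
clock: 19.2
position: [0.5961, -0.2292, 0.2564]
```

View pics/done.png

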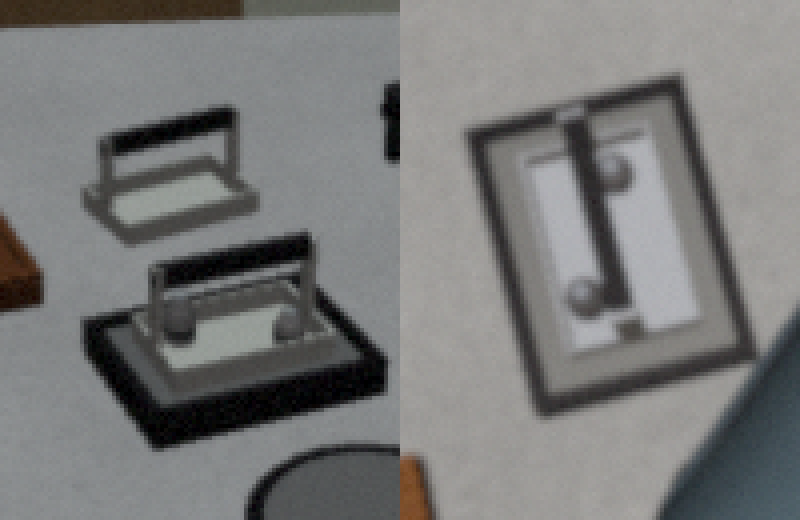

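The tray sits flat inside the lip with clear margin all round: its corners are at right crop (525,155)–(700,320), and the stand's inner lip spans about (485,130)–(740,350). Both objectives stand in it at right crop (613,175) and (585,300), and the gripper is clear.

```bash
python3 -c "
from workcell import *
print(job_done())"
```

```text
the job is handed in; nothing more can be done
None
```

The tray with the two objectives is flat on the black stand inside its lip, both objectives still upright in it, and the job was handed in at about 19 s.

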